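Wind a motorcycle engine through one full cycle to check its timing

TASK

The timing chain of the motorcycle engine lying on the bench has just been refitted. Take the yellow knob of the crank on top of the engine, wind it clockwise (seen from above) until the crank arm points at the red timing mark for the first time, then wind it on by exactly two more full turns, so that the arm stops pointing at the red mark again. Let go of it there, and leave the sprocket, the parts tray, the spanner, the screwdriver and the oil bottle where they are.

Things in the scene. Friction and masses are not known exactly. Their poses are not given: they have to be found in the camera images.
- engine: motorcycle engine lying on its side, fixed to the bench, about 390 mm long and wide: round aluminium crankcase (216 mm across) with gearbox, dark finned cylinder barrel with aluminium head. Origin at bench level under the crank axis, x level along the barrel, z up. Nothing on it is higher than 110 mm above the bench except the crank.
- crank_axis (a point): point on the vertical axis about which the crank turns, on the top of the crankcase, 90 mm above the bench
- timing_mark (a point): the red timing mark, a small fixed bar 22 x 12 mm lying radially on the rim of the crankcase at the foot of the cylinder barrel, centre of its top face, 97 mm above the bench and 99 mm from the crank axis
- knob_middle (a point): middle of the yellow crank knob: upright cylinder, 28 mm diameter, 55 mm high, on the outer end of the steel crank arm, 68 mm from the crank axis. This point is 141.5 mm above the bench, the knob top 167.5, the top of the arm 112.5. The knob spins freely on its pin, so a gripper holding it need not turn as the crank goes round. A short white nose beyond the knob shows where the arm points.
- crank (a joint): crank angle in rad, growing clockwise seen from above, never wrapping. 0 = arm pointing at the red mark for the first time; a full turn adds 6.283. It starts between -2.4 and -0.5. Turns freely with even friction (2 to 3 N at the knob) and stays where left. The direction from axis to knob is that from axis to mark turned clockwise by this angle.
- sprocket: a steel chain sprocket lying flat, 120 mm across, 18 mm high; origin at the centre of its underside; loose, to be left alone
- tray: an open red parts tray, 100 x 140 x 35 mm, with some nuts in it; origin at the centre of its underside; loose, to be left alone
- wrench: a steel spanner lying on the bench; origin on its underside, its x axis along it; loose, to be left alone
- screwdriver: a screwdriver with an orange handle lying on the bench; origin on its underside, its x axis along it; loose, to be left alone
- oil_bottle: a black oil bottle with a yellow cap, 80 mm across, 200 mm high, standing; origin at the centre of its underside; loose, to be left alone

How it is judged:
On the way, in this order (a step that is already met when the one before it is completed fails the run):
1. the crank is wound clockwise up to the red mark for the first time (value of joint crank above -0.15 rad), for 0.1 s.
2. the first full turn from the mark is made (value of joint crank above 6.08 rad), for 0.1 s.
At the end, for the whole second after the job is handed in: the crank stands still, exactly two full turns past its first meeting with the red mark, its arm pointing at the mark within 0.2 rad (joint crank between 12.366 and 12.766) (value of joint crank between 12.366 and 12.766 rad and velocity of joint crank between -0.1 and 0.1 rad/s); the robot touches nothing.
It fails at once if the sprocket, tray, spanner, screwdriver or oil bottle is shifted by more than 30 mm (distance of any of sprocket, tray, wrench, screwdriver, oil_bottle from where it was at the start of the episode above 0.03 m).
It also fails if it takes over 61 s, if anything falls off the work surface, if the arm or the gripper's body presses on something with over 40 N, if the wrist force passes 120 N, or if a joint passes its speed limit or range.

ROBOT

A 6-joint arm with a two-finger parallel gripper is mounted at the origin on the work surface. World frame = base frame: x ahead of the robot, y to its left, z up, the work surface at z = 0. Lengths are in m, angles in rad, forces in N, time in s.
With the tool pointing down it reaches from about 0.3 to 0.875 m from the base axis. Payload 4.2 kg.
Tool frame: the origin (TCP) lies midway between the tips of the shut fingers; the grasp point (between the pads) lies 19 mm behind it; z points along the fingers, y is the line along which they close (so a half turn about z gives the same grasp; the last joint's range is limited). The gripper opens to 85 mm and grips with 20 to 120 N. Pads are 22 mm wide; open, the fingers measure 114 mm over their backs; the gripper's body (76 mm by 85 mm) begins 54 mm behind the grasp point. The pads swing forward as they close: fully open they stand 13 mm farther back than shut.
Start: joints at [1.236, 0.32, 1.565, -0, 1.257, -0.02], TCP at [0.178, 0.547, 0.195] pointing down, gripper open.
Joint ranges: [-3.11, 3.11], [-0.84, 2.01], [0.21, 2.61], [-1.34, 4.49], [0.05, 2.63], [-2.56, 2.56]. Speed limits (rad/s): [2.57, 2.57, 3.14, 3.14, 3.14, 3.14].

INTERFACE

Orientations are given as a unit quaternion [w, x, y, z].
In Python, from bench import ctrl gives the robot as it stands.
- The arm moves only by the tool apply_moves, never from a script. Its argument "moves" is a list of rows, each a list of 3 entries, a list of its own where there are three numbers: the opening, from -1 (shut) to 1 (fully open), then the shift along the world's x, y, z scaled (see below), then the turn, a rotation vector about the world's x, y, z scaled (see below). A call has 1 to 12 rows; each row shifts and turns the commanded pose from where the row before left it; what a row does not reach is not made up. The controller multiplies each number of a shift by 2 cm and each number of a turn by 0.12 rad. A row lasts 1/12 s, in which the tool goes at most 41.7 mm and 7.16 degrees, less where a joint would pass 70% of its speed; a pose out of reach is approached as far as the arm can. A call with a number of a shift or a turn outside -1 to 1 is refused whole. A call with a gripper value outside its range is refused whole. The fingers move at their own pace and stop on an object; the grip force is fixed at half the most. Time passes only in rows, so rows that do not move let the fingers close. It gives the time, the measured TCP pose, the force, the opening and the grip force at its end, in the units of the state.
- ctrl.observe(): the state, without advancing time (a new reading comes with each control period).
- ctrl.snapshot(name): name is "side" or "top"; returns the picture (400x640x3 uint8, red, green, blue); there is no depth.
- ctrl.camera_params(name): a dict with "camera_matrix" (3x3 intrinsics, pixels), "k1" (the pictures are not rectified: a ray, as slopes to the right and down, at radius r is drawn at 1 + k1 r^2 times it, then the intrinsics apply), "T" (4x4, takes a point from camera to world coordinates). Camera axes: x right, y down, z forward; pixel columns grow to the right and rows downward; lengths in m; the calibration is good to about 2 mm. A picture is of the moment at which its call begins. camera_params takes no time and is no camera call.
- ctrl.job_done(): hands the job in; it is judged then, once.
Trained networks look in the newest picture that a camera, given by its name, has taken for a name from the list of things; names that differ only in an ending like _2 or _b are one class to them, and where a whole thing is asked for, a point or a joint stands for the part that bears it (a point fixed in the world has none). Each returns a list of dicts, best first, with "p" (0 to 1); they miss things now and then, are a little off and sometimes report something else, mostly with a low value. They report only what shows in the picture. A call takes as long as a camera call.
- ctrl.regions_of(camera, thing): "mask" (400x640 bool, what is visible of it).
- ctrl.spot_point(camera, thing): "centre" ([x, y, z] in m, in world coordinates, good to about 4 mm: a listed point, or the origin of a listed thing).
The state is a dict: "t": time; "joint_positions": joint angles; "joint_velocities": joint speeds; "joint_torque": joint torques, N m; "eef_pos": TCP position; "ee_rot": TCP orientation; "contact_force": force on the tool from outside, world axes, zero at the start; "ft_torque": the same for the moment, N m; "gripper_width": finger opening in m; "grasp_force": force on a finger pad.
Only numpy, scipy, OpenCV 4.12 (cv2) and the standard library are available. Lean on these libraries where they do the work, as an engineer would, in place of code of your own. Each camera call takes 0.05 s, during which the arm holds its last target. There are 200 camera calls.

## Working session

There is one attempt and no reset: what is moved stays moved. The work goes in short steps, Python scripts to look and compute and a tool call to move; the robot and the scene stay as the last step left them, time stands still between calls to the robot, and variables do not carry over. Pictures are saved under pics/ and viewed, at most 10 in all, crops included, and the job is handed in when it is done.

Besides the shell and the picture viewer there is one more tool, called after "Request:" as a command line: name --argument value ..., lists and objects as JSON in quotes. apply_moves: Moves the arm, as the interface text tells. Its arguments: {"type":"object","properties":{"moves":{"type":"array"}},"required":["moves"]}

```bash
mkdir -p pics; python3 - <<'E'
from bench import ctrl
import cv2,numpy as np
for c in("top","side"):
    im=ctrl.snapshot(c); cv2.imwrite(f"pics/{c}0.png",im[...,::-1])
    for t in("crank_axis","timing_mark","knob_middle","oil_bottle"):
        print(c,t,[(round(d["p"],2),np.round(d["centre"],3)) for d in ctrl.spot_point(c,t)[:2]])
    P=ctrl.camera_params(c);print(np.round(P["T"][:3,3],3))
s=ctrl.observe();print(s["t"],s["eef_pos"],s["ee_rot"],s["gripper_width"])
E
```

```text
top crank_axis [(0.64, array([ 0.553, -0.024,  0.089]))]
top timing_mark [(0.64, array([0.639, 0.002, 0.098]))]
top knob_middle [(0.48, array([0.582, 0.031, 0.14 ]))]
top oil_bottle [(0.95, array([0.581, 0.491, 0.003])), (0.57, array([ 0.587, -0.465, -0.003]))]
[0.25  0.026 1.753]
side crank_axis [(0.61, array([ 0.551, -0.024,  0.09 ]))]
side timing_mark [(0.94, array([0.648, 0.004, 0.096]))]
side knob_middle [(0.43, array([0.587, 0.027, 0.144]))]
side oil_bottle [(0.95, array([0.582, 0.488, 0.001]))]
[ 0.006 -1.201  1.092]
0.5 [0.17801419 0.54673851 0.19511362] [-2.58202616e-06  1.56732371e-01  9.87641111e-01  1.83089400e-05] 0.0852756649056424
```

View pics/top0.png

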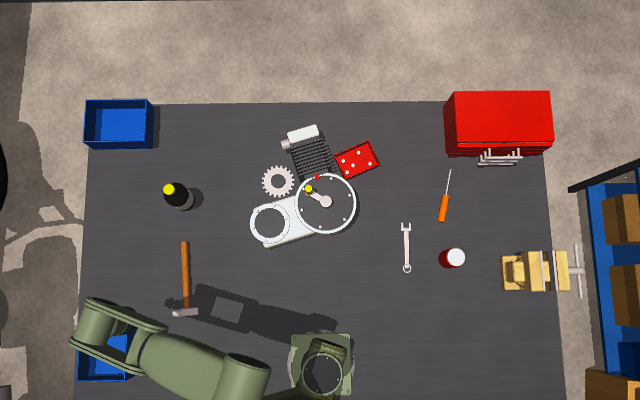

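View pics/side0.png

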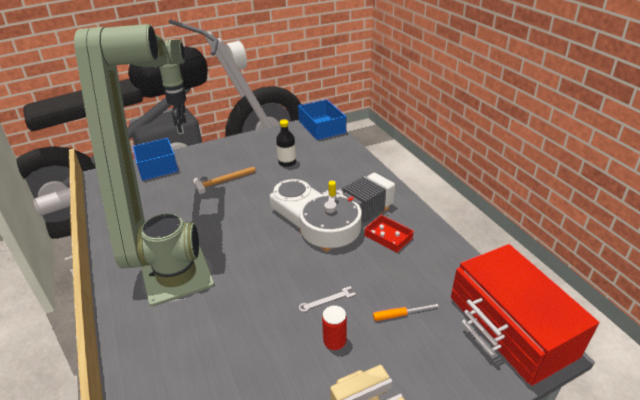

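The top view shows the crank hub at about (325,203), the knob at (308,188) and the red mark at (317,175). Picture up is +x and left is +y, so the crank stands near -0.75 rad. Next I refine these positions by colour.

```bash
cat >h.py <<'E'
from bench import ctrl
import cv2,numpy as np
def ray(c,uv,z):
    P=ctrl.camera_params(c);K=np.array(P["camera_matrix"]);T=np.array(P["T"])
    d=np.array([(uv[0]-K[0,2])/K[0,0],(uv[1]-K[1,2])/K[1,1]]);r=d.copy()
    for _ in range(20): r=d/(1+P["k1"]*(r@r))
    v=T[:3,:3]@np.array([*r,1]);o=T[:3,3];return o+v*(z-o[2])/v[2]
def blob(im,box,lo,hi):
    x0,y0,x1,y1=box;h=cv2.cvtColor(im[y0:y1,x0:x1],cv2.COLOR_RGB2HSV)
    m=cv2.inRange(h,lo,hi);y,x=np.nonzero(m);return x.mean()+x0,y.mean()+y0,len(x)
E
python3 - <<'E'
from h import *
im=ctrl.snapshot("top")
k=blob(im,(298,178,320,200),(22,150,100),(35,255,255));m=blob(im,(310,168,326,182),(0,150,80),(8,255,255));m2=blob(im,(310,168,326,182),(172,150,80),(180,255,255)) if 0 else None
print(k,m,ray("top",k,.1675),ray("top",k,.15),ray("top",m,.097))
for t in("crank_axis","timing_mark","knob_middle"):
    for _ in range(2):
        print(t,[np.round(d["centre"],4) for d in ctrl.spot_point("top",t)[:1]])
# crankcase circle
c=cv2.resize(im[160:260,240:400],(800,500),interpolation=cv2.INTER_CUBIC);cv2.imwrite("pics/crop.png",c[...,::-1])
E
```

```text
(np.float64(307.9782608695652), np.float64(188.26086956521738), 46) (np.float64(316.5), np.float64(175.5), 20) [0.58424806 0.032615   0.1675    ] [0.58793403 0.03268936 0.15      ] [0.64405856 0.00263091 0.097     ]
crank_axis [array([ 0.5507, -0.0254,  0.0895])]
crank_axis [array([ 0.5507, -0.0254,  0.0895])]
timing_mark [array([0.6397, 0.0038, 0.0957])]
timing_mark [array([0.6397, 0.0038, 0.0957])]
knob_middle [array([0.5824, 0.033 , 0.1428])]
knob_middle [array([0.5824, 0.033 , 0.1428])]
```

View pics/crop.png

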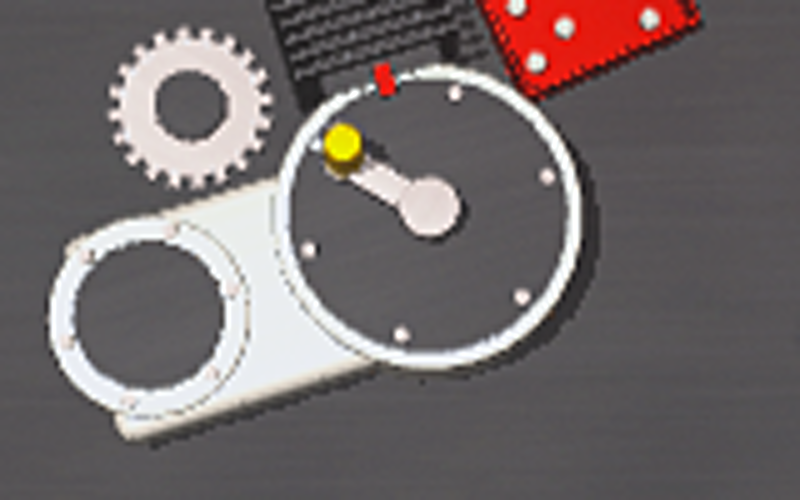

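The crop shows the rim centre at (429,217), the hub cap at (430,207), the mark at (385,79) and the knob top at (343,143) in crop pixels. I'll convert these to world positions and check them against the given radii.

```bash
python3 - <<'E'
from h import *
f=lambda u,v:(240+(u+.5)/5-.5,160+(v+.5)/5-.5)
print("rim",ray("top",f(429,217),.092),"hub",ray("top",f(430,207),.114))
from scipy.optimize import least_squares
m=np.array([.6435,.003]);k=np.array([.584,.0325])
cs=[ray("top",f(429,217),.092)[:2],ray("top",f(430,207),.114)[:2],np.array([.5507,-.0254]),np.array([.552,-.024])]
print([ (np.hypot(*(m-c)),np.hypot(*(k-c))) for c in cs])
c0=np.mean(cs,0)
r=least_squares(lambda p:np.r_[(p[:2]-c0)/.002,(p[2:4]-m)/.002,(p[4:]-k)/.002,(np.hypot(*(p[2:4]-p[:2]))-.099)/.0003,(np.hypot(*(p[4:]-p[:2]))-.068)/.0003],np.r_[c0,m,k]).x
a=lambda v:np.arctan2(v[1],v[0])
print(c0,r.round(4),"mark ang",a(r[2:4]-r[:2]),"crank",-(a(r[4:]-r[:2])-a(r[2:4]-r[:2])))
E
```

```text
rim [ 0.54721678 -0.02660571  0.092     ] hub [ 0.55021404 -0.02673083  0.114     ]
[(np.float64(0.10073210276451465), np.float64(0.06961673537815648)), (np.float64(0.09790910412824747), np.float64(0.06818930909142859)), (np.float64(0.09704844151247355), np.float64(0.0667929637012762)), (np.float64(0.09540047169694699), np.float64(0.06493265742290234))]
[ 0.5500327  -0.02568413] [ 0.5494 -0.0259  0.644   0.0032  0.5841  0.0326] mark ang 0.2984638418243794 crank -0.7382120294392831
```

Request:
apply_moves --moves '[[1,[0.78,-0.98,0.5],[0,0,0]],[1,[0.78,-0.98,0.5],[0,0,0]],[1,[0.78,-0.98,0],[0,0,0]],[1,[0.78,-0.98,0],[0,0,0]],[1,[0.78,-0.98,0],[0,0,0]],[1,[0.78,-0.98,0],[0,0,0]],[1,[0.78,-0.98,0],[0,0,0]],[1,[0.78,-0.98,0],[0,0,0]],[1,[0.78,-0.98,0],[0,0,0]],[1,[0.78,-0.98,0],[0,0,0]],[1,[0.78,-0.98,0],[0,0,0]],[1,[0.78,-0.98,0],[0,0,0]]]'

```text
t: 1.85
eef_pos: [0.3659, 0.3105, 0.2153]
ee_rot: [0.0, 0.157, 0.988, 0.0]
contact_force: [0.5, 0.2, -0.1]
gripper_width: 0.0852
grasp_force: 0.0
```

Request:
apply_moves --moves '[[1,[0.78,-0.98,0],[0,0,0]],[1,[0.78,-0.98,0],[0,0,0]],[1,[0.78,-0.98,0],[0,0,0]],[1,[0.78,-0.98,0],[0,0,0]],[1,[0.78,-0.98,0],[0,0,0]],[1,[0.78,-0.98,0],[0,0,0]],[1,[0.78,-0.98,0],[0,0,0]],[1,[0.78,-0.98,0],[0,0,0]],[1,[0.78,-0.98,0],[0,0,0]],[1,[0.78,-0.98,0],[0,0,0]],[1,[0.78,-0.98,0],[0,0,0]],[1,[0.78,-0.98,0],[0,0,0]]]'

```text
t: 2.85
eef_pos: [0.5531, 0.0752, 0.2152]
ee_rot: [0.0, 0.157, 0.988, 0.0]
contact_force: [0.7, 0.1, 0.1]
gripper_width: 0.0853
grasp_force: 0.0
```

Request:
apply_moves --moves '[[1,[0.53,-0.73,0],[0,0,0]],[1,[0.53,-0.73,0],[0,0,0]],[1,[0.53,-0.73,0],[0,0,0]],[1,[0,0,0],[0,0,0]],[1,[0,0,0],[0,0,0]]]'

```text
t: 3.27
eef_pos: [0.5843, 0.0321, 0.2149]
ee_rot: [-0.0, 0.157, 0.988, 0.0]
contact_force: [0.2, 0.4, -0.7]
gripper_width: 0.0855
grasp_force: 0.0
```

```bash
python3 - <<'E'
from h import *
im=ctrl.snapshot("side");s=ctrl.observe();print(s["eef_pos"],s["joint_positions"])
P=ctrl.camera_params("side")
print([np.round(d["centre"],4) for d in ctrl.spot_point("side","knob_middle")[:2]])
cv2.imwrite("pics/s1.png",cv2.resize(im[130:260,250:430],(720,520),interpolation=cv2.INTER_CUBIC)[...,::-1])
E
```

```text
[0.58391712 0.03272424 0.21492549] [ 3.59487079e-02  3.24291595e-01  1.50719202e+00  6.32111829e-04
  1.31086871e+00 -1.21964183e+00]
[array([ 0.5486, -0.0243, -0.004 ]), array([0.5889, 0.0303, 0.1432])]
```

View pics/s1.png

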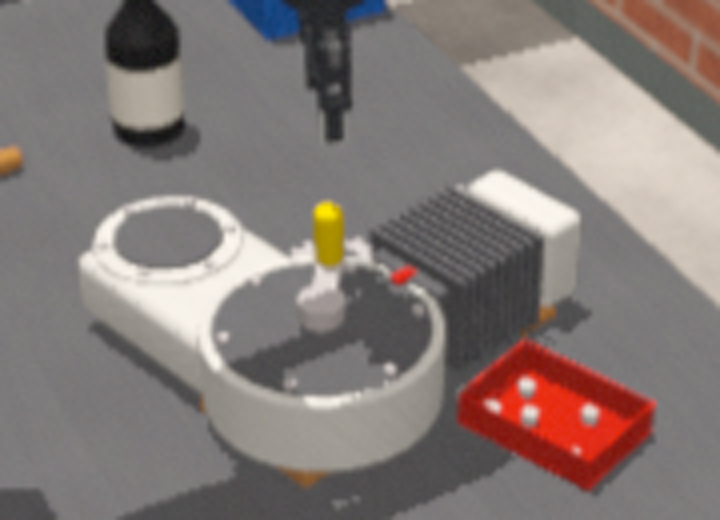

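The side crop shows the fingers, at about (333,135), above the yellow knob top at (327,205) and lined up to within a few mm. I descend and grip.

Request:
apply_moves --moves '[[1,[0,0,-0.87],[0,0,0]],[1,[0,0,-0.87],[0,0,0]],[1,[0,0,-0.87],[0,0,0]],[1,[0,0,-0.87],[0,0,0]],[1,[0,0,-0.87],[0,0,0]],[1,[0,0,0],[0,0,0]]]'

```text
t: 3.87
eef_pos: [0.5811, 0.0335, 0.1249]
ee_rot: [-0.004, 0.156, 0.988, -0.001]
contact_force: [-0.8, -0.1, -0.5]
gripper_width: 0.0855
grasp_force: 0.0
```

Request:
apply_moves --moves '[[-1,[0,0,0],[0,0,0]],[-1,[0,0,0],[0,0,0]],[-1,[0,0,0],[0,0,0]],[-1,[0,0,0],[0,0,0]],[-1,[0,0,0],[0,0,0]],[-1,[0,0,0],[0,0,0]],[-1,[0,0,0],[0,0,0]],[-1,[0,0,0],[0,0,0]],[-1,[0,0,0],[0,0,0]],[-1,[0,0,0],[0,0,0]]]'

```text
t: 4.7
eef_pos: [0.5862, 0.0328, 0.1308]
ee_rot: [0.003, 0.157, 0.988, 0.001]
contact_force: [-0.9, 0.5, 9.0]
gripper_width: -0.0001
grasp_force: 4.5
```

```bash
python3 - <<'E'
from h import *
im=ctrl.snapshot("side");s=ctrl.observe();print(s["t"],s["eef_pos"],s["contact_force"],s["gripper_width"],s["grasp_force"])
a=cv2.resize(im[130:230,270:410],(784,560),interpolation=cv2.INTER_CUBIC)
cv2.imwrite("pics/s2.png",a[...,::-1])
E
```

```text
4.75 [0.5861577  0.03283205 0.13083502] [ 0.58770331 -0.19998602  8.94432976] 0.0002047200502963962 4.539897179529362
```

View pics/s2.png

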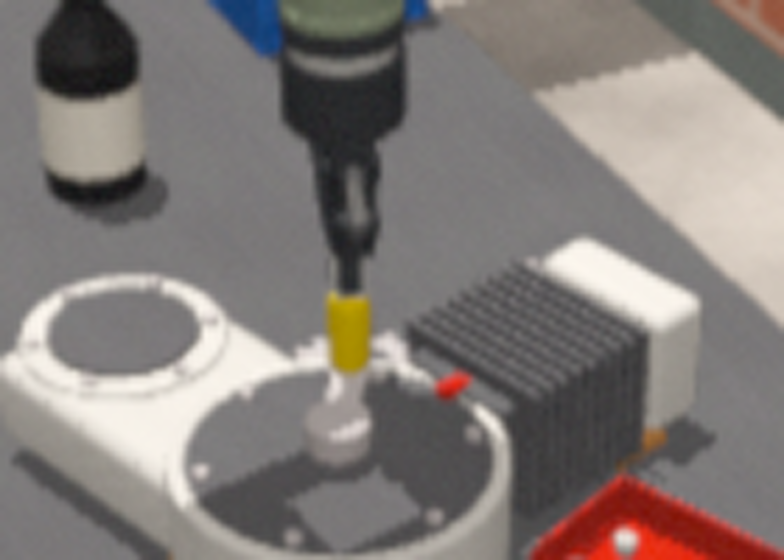

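```bash
cat >>h.py <<'E'
def proj(c,p):
    P=ctrl.camera_params(c);K=np.array(P["camera_matrix"]);T=np.array(P["T"])
    q=T[:3,:3].T@(np.array(p)-T[:3,3]);r=q[:2]/q[2];r=r*(1+P["k1"]*(r@r));return (K[:2,:2]@r+K[:2,2]).round(1)
E
python3 - <<'E'
from h import *
f=lambda p:((proj("side",p)-[270,130]+.5)*5.6-.5).round()
print("tip crop",f([.586,.033,.131]),"tip if .168",f([.586,.033,.168]),"knob top",f([.584,.0325,.1675]),"knob bottom",f([.584,.0325,.1125]),"hub",f([.5495,-.026,.114]))
g=lambda p:((proj("side",p)-[250,130]+.5)*4-.5).round()
print("before: tip",g([.584,.0325,.215]),g([.584,.0325,.228]), "knobtop",g([.584,.0325,.1675]))
ctrl.snapshot("side")
for t in("knob_middle","crank_axis","timing_mark"):print([(d["p"],np.round(d["centre"],4)) for d in ctrl.spot_point("side",t)[:2]])
im=ctrl.snapshot("side");k=blob(im,(320,175,350,205),(20,150,80),(35,255,255));print(k,ray("side",k[:2],.1415))
E
```

```text
tip crop [348. 338.] tip if .168 [347. 290.] knob top [344. 292.] knob bottom [346. 363.] hub [337. 425.]
before: tip [325. 162.] [325. 150.] knobtop [326. 208.]
[(0.57, array([0.5871, 0.0293, 0.1411]))]
[(0.72, array([ 0.5802, -0.4672, -0.0019])), (0.6, array([ 0.5493, -0.0222,  0.0884]))]
[(0.96, array([0.6441, 0.0029, 0.0981])), (0.43, array([ 6.466e-01,  1.464e-01, -6.000e-04]))]
(np.float64(331.9761904761905), np.float64(188.83333333333334), 84) [0.58339385 0.02537058 0.1415    ]
```

```bash
python3 - <<'E'
from h import *
im=cv2.imread("pics/side0.png");p=np.array([.178,.5467,.195]);d=np.array([.31,.951,0])*.05
for z in(.195,.208,.235,.248):
    q=p.copy();q[2]=z;print(z,"side",proj("side",q),proj("side",q-d),proj("side",q+d))
c=cv2.resize(im[60:150,130:230],(600,540),interpolation=cv2.INTER_CUBIC)
im=ctrl.snapshot("top")
print(proj("top",[.586,.033,.13]))
e=cv2.resize(im[150:240,270:370],(600,540),interpolation=cv2.INTER_CUBIC)[...,::-1]
cv2.imwrite("pics/cmp.png",cv2.resize(np.hstack([c,e]),(800,360)))
E
```

```text
0.195 side [184.4 138.2] [182.9 144.3] [185.8 132.4]
0.208 side [183.7 135.4] [182.2 141.4] [185.2 129.6]
0.235 side [182.4 129.4] [180.8 135.4] [183.9 123.7]
0.248 side [181.8 126.5] [180.2 132.4] [183.3 120.8]
[307.9 190. ]
```

View pics/cmp.png

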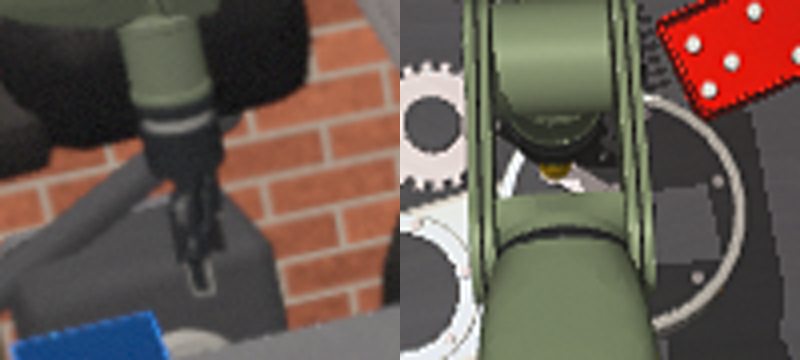

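The fingers closed on top of the knob. In both pictures the true fingertips stand about 37 mm higher than the reported z: the tip is at crop row 290, which fits z = 0.168, while the report says 0.131. I'll raise, open and go down again with that correction, watching the force.

Request:
apply_moves --moves '[[-1,[0,0,0.75],[0,0,0]],[1,[0,0,0.75],[0,0,0]],[1,[0,0,0],[0,0,0]],[1,[0,0,0],[0,0,0]],[1,[0,0,0],[0,0,0]],[1,[0,0,0],[0,0,0]],[1,[0,0,0],[0,0,0]],[1,[0,0,0],[0,0,0]],[1,[0,0,0],[0,0,0]]]'

```text
t: 5.8
eef_pos: [0.584, 0.0325, 0.1576]
ee_rot: [-0.0, 0.157, 0.988, -0.0]
contact_force: [0.2, -0.2, -0.6]
gripper_width: 0.0855
grasp_force: 0.0
```

Request:
apply_moves --moves '[[1,[0,0,-0.75],[0,0,0]],[1,[0,0,-0.75],[0,0,0]],[1,[0,0,-0.5],[0,0,0]],[1,[0,0,-0.3],[0,0,0]],[1,[0,0,0],[0,0,0]],[1,[0,0,0],[0,0,0]]]'

```text
t: 6.3
eef_pos: [0.5844, 0.0326, 0.1121]
ee_rot: [-0.0, 0.157, 0.988, 0.0]
contact_force: [-0.3, 0.1, -0.4]
gripper_width: 0.0853
grasp_force: 0.0
```

```bash
python3 - <<'E'
from h import *
im=ctrl.snapshot("side");s=ctrl.observe();print(s["t"],s["eef_pos"],s["contact_force"])
cv2.imwrite("pics/s3.png",cv2.resize(im[130:230,270:410],(784,560),interpolation=cv2.INTER_CUBIC)[...,::-1])
E
```

```text
6.35 [0.58473746 0.03254478 0.11265087] [ 0.49538111 -0.00718807 -0.36889357]
```

View pics/s3.png

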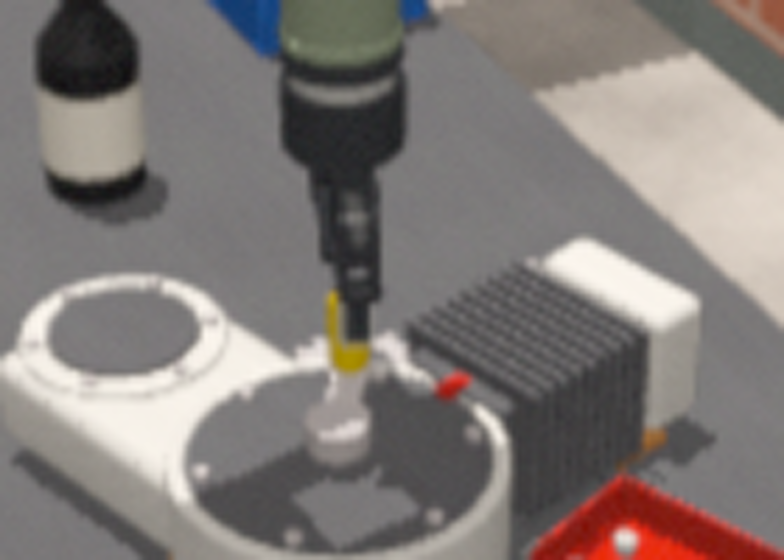

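The near fingertip is at crop (358,342), beside the knob. That fits an open tip height of about 0.162, so the 37 mm offset is confirmed. I go 20 mm further down and close.

Request:
apply_moves --moves '[[1,[0,0,-0.5],[0,0,0]],[1,[0,0,-0.5],[0,0,0]],[1,[0,0,0],[0,0,0]],[-1,[0,0,0],[0,0,0]],[-1,[0,0,0],[0,0,0]],[-1,[0,0,0],[0,0,0]],[-1,[0,0,0],[0,0,0]],[-1,[0,0,0],[0,0,0]],[-1,[0,0,0],[0,0,0]],[-1,[0,0,0],[0,0,0]]]'

```text
t: 7.18
eef_pos: [0.585, 0.0332, 0.0929]
ee_rot: [0.001, 0.157, 0.988, 0.001]
contact_force: [1.1, 3.6, 2.7]
gripper_width: 0.0269
grasp_force: 59.2
```

```bash
python3 - <<'E'
import numpy as np
c=np.array([.5495,-.026]);a0=.2985+.738
def rows(angs,start):
    prev=np.array(start)
    for a in angs:
        p=c+.068*np.array([np.cos(.2985-a),np.sin(.2985-a)]);print(round(a,3),((p-prev)/.02).round(2),p.round(4));prev=p
# step 2pi/48 rad, multiples; from -0.738 to 0
st=2*np.pi/48
rows(-.738+np.arange(1,7)*.123,c+.068*np.array([np.cos(a0),np.sin(a0)]))
print();rows(np.arange(1,49)*st,c+.068*np.array([np.cos(.2985),np.sin(.2985)]))
E
```

```text
-0.615 [ 0.35 -0.23] [0.591  0.0278]
-0.492 [ 0.31 -0.28] [0.5973 0.0223]
-0.369 [ 0.28 -0.31] [0.6029 0.0161]
-0.246 [ 0.24 -0.34] [0.6077 0.0092]
-0.123 [ 0.19 -0.37] [0.6115 0.0018]
0.0 [ 0.15 -0.39] [ 0.6145 -0.006 ]

0.131 [ 0.1  -0.43] [ 0.6165 -0.0147]
0.262 [ 0.05 -0.44] [ 0.6175 -0.0235]
0.393 [-0.01 -0.44] [ 0.6172 -0.0324]
0.524 [-0.07 -0.44] [ 0.6158 -0.0412]
0.654 [-0.13 -0.43] [ 0.6132 -0.0497]
0.785 [-0.18 -0.41] [ 0.6096 -0.0578]
0.916 [-0.23 -0.38] [ 0.6049 -0.0654]
1.047 [-0.28 -0.34] [ 0.5993 -0.0723]
1.178 [-0.32 -0.31] [ 0.5928 -0.0784]
1.309 [-0.36 -0.26] [ 0.5856 -0.0836]
1.44 [-0.39 -0.21] [ 0.5778 -0.0878]
1.571 [-0.42 -0.16] [ 0.5695 -0.091 ]
1.702 [-0.43 -0.1 ] [ 0.5608 -0.093 ]
1.833 [-0.44 -0.05] [ 0.552 -0.094]
1.963 [-0.44  0.01] [ 0.5431 -0.0937]
2.094 [-0.44  0.07] [ 0.5343 -0.0923]
2.225 [-0.43  0.13] [ 0.5258 -0.0897]
2.356 [-0.41  0.18] [ 0.5177 -0.0861]
2.487 [-0.38  0.23] [ 0.5101 -0.0814]
2.618 [-0.34  0.28] [ 0.5032 -0.0758]
2.749 [-0.31  0.32] [ 0.4971 -0.0693]
2.88 [-0.26  0.36] [ 0.4919 -0.0621]
3.011 [-0.21  0.39] [ 0.4877 -0.0543]
3.142 [-
[... 176 characters left out ...]
]
3.796 [0.13 0.43] [ 0.4858 -0.0023]
3.927 [0.18 0.41] [0.4894 0.0058]
4.058 [0.23 0.38] [0.4941 0.0134]
4.189 [0.28 0.34] [0.4997 0.0203]
4.32 [0.32 0.31] [0.5062 0.0264]
4.451 [0.36 0.26] [0.5134 0.0316]
4.581 [0.39 0.21] [0.5212 0.0358]
4.712 [0.42 0.16] [0.5295 0.039 ]
4.843 [0.43 0.1 ] [0.5382 0.041 ]
4.974 [0.44 0.05] [0.547 0.042]
5.105 [ 0.44 -0.01] [0.5559 0.0417]
5.236 [ 0.44 -0.07] [0.5647 0.0403]
5.367 [ 0.43 -0.13] [0.5732 0.0377]
5.498 [ 0.41 -0.18] [0.5813 0.0341]
5.629 [ 0.38 -0.23] [0.5889 0.0294]
5.76 [ 0.34 -0.28] [0.5958 0.0238]
5.89 [ 0.31 -0.32] [0.6019 0.0173]
6.021 [ 0.26 -0.36] [0.6071 0.0101]
6.152 [ 0.21 -0.39] [0.6113 0.0023]
6.283 [ 0.16 -0.42] [ 0.6145 -0.006 ]
```

Gripped: the opening is 26.9 mm at 59 N, which suits the 28 mm knob. I wind up to the mark.

Request:
apply_moves --moves '[[-1,[0.35,-0.23,0],[0,0,0]],[-1,[0.31,-0.28,0],[0,0,0]],[-1,[0.28,-0.31,0],[0,0,0]],[-1,[0.24,-0.34,0],[0,0,0]],[-1,[0.19,-0.37,0],[0,0,0]],[-1,[0.15,-0.39,0],[0,0,0]],[-1,[0,0,0],[0,0,0]],[-1,[0,0,0],[0,0,0]],[-1,[0,0,0],[0,0,0]]]'

```text
t: 7.93
eef_pos: [0.6144, -0.0083, 0.0928]
ee_rot: [-0.0, 0.157, 0.988, -0.002]
contact_force: [-3.0, -2.4, 6.3]
gripper_width: 0.0266
grasp_force: 59.7
```

Request:
apply_moves --moves '[[-1,[0.1,-0.43,0],[0,0,0]],[-1,[0.05,-0.44,0],[0,0,0]],[-1,[-0.01,-0.44,0],[0,0,0]],[-1,[-0.07,-0.44,0],[0,0,0]],[-1,[-0.13,-0.43,0],[0,0,0]],[-1,[-0.18,-0.41,0],[0,0,0]],[-1,[-0.23,-0.38,0],[0,0,0]],[-1,[-0.28,-0.34,0],[0,0,0]],[-1,[-0.32,-0.31,0],[0,0,0]],[-1,[-0.36,-0.26,0],[0,0,0]],[-1,[-0.39,-0.21,0],[0,0,0]],[-1,[-0.42,-0.16,0],[0,0,0]]]'

```text
t: 8.93
eef_pos: [0.5694, -0.0887, 0.0927]
ee_rot: [-0.001, 0.158, 0.988, 0.002]
contact_force: [-0.7, 12.1, 6.5]
gripper_width: 0.0262
grasp_force: 59.7
```

Request:
apply_moves --moves '[[-1,[-0.43,-0.1,0],[0,0,0]],[-1,[-0.44,-0.05,0],[0,0,0]],[-1,[-0.44,0.01,0],[0,0,0]],[-1,[-0.44,0.07,0],[0,0,0]],[-1,[-0.43,0.13,0],[0,0,0]],[-1,[-0.41,0.18,0],[0,0,0]],[-1,[-0.38,0.23,0],[0,0,0]],[-1,[-0.34,0.28,0],[0,0,0]],[-1,[-0.31,0.32,0],[0,0,0]],[-1,[-0.26,0.36,0],[0,0,0]],[-1,[-0.21,0.39,0],[0,0,0]],[-1,[-0.16,0.42,0],[0,0,0]]]'

```text
t: 9.93
eef_pos: [0.484, -0.0468, 0.0927]
ee_rot: [-0.0, 0.156, 0.988, -0.001]
contact_force: [0.5, -3.2, 8.2]
gripper_width: 0.0263
grasp_force: 59.9
```

Request:
apply_moves --moves '[[-1,[-0.1,0.43,0],[0,0,0]],[-1,[-0.05,0.44,0],[0,0,0]],[-1,[0.01,0.44,0],[0,0,0]],[-1,[0.07,0.44,0],[0,0,0]],[-1,[0.13,0.43,0],[0,0,0]],[-1,[0.18,0.41,0],[0,0,0]],[-1,[0.23,0.38,0],[0,0,0]],[-1,[0.28,0.34,0],[0,0,0]],[-1,[0.32,0.31,0],[0,0,0]],[-1,[0.36,0.26,0],[0,0,0]],[-1,[0.39,0.21,0],[0,0,0]],[-1,[0.42,0.16,0],[0,0,0]]]'

```text
t: 10.93
eef_pos: [0.5269, 0.0406, 0.0927]
ee_rot: [-0.003, 0.157, 0.988, 0.001]
contact_force: [-4.8, 4.5, 11.7]
gripper_width: 0.0261
grasp_force: 60.3
```

Request:
apply_moves --moves '[[-1,[0.43,0.1,0],[0,0,0]],[-1,[0.44,0.05,0],[0,0,0]],[-1,[0.44,-0.01,0],[0,0,0]],[-1,[0.44,-0.07,0],[0,0,0]],[-1,[0.43,-0.13,0],[0,0,0]],[-1,[0.41,-0.18,0],[0,0,0]],[-1,[0.38,-0.23,0],[0,0,0]],[-1,[0.34,-0.28,0],[0,0,0]],[-1,[0.31,-0.32,0],[0,0,0]],[-1,[0.26,-0.36,0],[0,0,0]],[-1,[0.21,-0.39,0],[0,0,0]],[-1,[0.16,-0.42,0],[0,0,0]]]'

```text
t: 11.93
eef_pos: [0.6136, -0.0053, 0.0927]
ee_rot: [-0.001, 0.157, 0.988, 0.0]
contact_force: [-3.1, 2.5, 8.6]
gripper_width: 0.0264
grasp_force: 60.0
```

Request:
apply_moves --moves '[[-1,[0,0,0],[0,0,0]],[-1,[0,0,0],[0,0,0]]]'

```text
t: 12.1
eef_pos: [0.614, -0.007, 0.0928]
ee_rot: [-0.0, 0.157, 0.988, -0.001]
contact_force: [-0.1, -2.5, 6.2]
gripper_width: 0.0264
grasp_force: 59.8
```

The first turn is done with low forces. Now the second turn.

Request:
apply_moves --moves '[[-1,[0.1,-0.43,0],[0,0,0]],[-1,[0.05,-0.44,0],[0,0,0]],[-1,[-0.01,-0.44,0],[0,0,0]],[-1,[-0.07,-0.44,0],[0,0,0]],[-1,[-0.13,-0.43,0],[0,0,0]],[-1,[-0.18,-0.41,0],[0,0,0]],[-1,[-0.23,-0.38,0],[0,0,0]],[-1,[-0.28,-0.34,0],[0,0,0]],[-1,[-0.32,-0.31,0],[0,0,0]],[-1,[-0.36,-0.26,0],[0,0,0]],[-1,[-0.39,-0.21,0],[0,0,0]],[-1,[-0.42,-0.16,0],[0,0,0]]]'

```text
t: 13.1
eef_pos: [0.5689, -0.0889, 0.0927]
ee_rot: [-0.001, 0.157, 0.988, 0.002]
contact_force: [0.3, 8.3, 8.0]
gripper_width: 0.0265
grasp_force: 59.9
```

Request:
apply_moves --moves '[[-1,[-0.43,-0.1,0],[0,0,0]],[-1,[-0.44,-0.05,0],[0,0,0]],[-1,[-0.44,0.01,0],[0,0,0]],[-1,[-0.44,0.07,0],[0,0,0]],[-1,[-0.43,0.13,0],[0,0,0]],[-1,[-0.41,0.18,0],[0,0,0]],[-1,[-0.38,0.23,0],[0,0,0]],[-1,[-0.34,0.28,0],[0,0,0]],[-1,[-0.31,0.32,0],[0,0,0]],[-1,[-0.26,0.36,0],[0,0,0]],[-1,[-0.21,0.39,0],[0,0,0]],[-1,[-0.16,0.42,0],[0,0,0]]]'

```text
t: 14.1
eef_pos: [0.484, -0.0468, 0.0928]
ee_rot: [0.0, 0.156, 0.988, -0.001]
contact_force: [0.0, -2.3, 8.0]
gripper_width: 0.0264
grasp_force: 60.0
```

Request:
apply_moves --moves '[[-1,[-0.1,0.43,0],[0,0,0]],[-1,[-0.05,0.44,0],[0,0,0]],[-1,[0.01,0.44,0],[0,0,0]],[-1,[0.07,0.44,0],[0,0,0]],[-1,[0.13,0.43,0],[0,0,0]],[-1,[0.18,0.41,0],[0,0,0]],[-1,[0.23,0.38,0],[0,0,0]],[-1,[0.28,0.34,0],[0,0,0]],[-1,[0.32,0.31,0],[0,0,0]],[-1,[0.36,0.26,0],[0,0,0]],[-1,[0.39,0.21,0],[0,0,0]],[-1,[0.42,0.16,0],[0,0,0]]]'

```text
t: 15.1
eef_pos: [0.5267, 0.0405, 0.0927]
ee_rot: [-0.003, 0.157, 0.988, 0.0]
contact_force: [-4.8, 5.6, 12.3]
gripper_width: 0.0262
grasp_force: 60.4
```

Request:
apply_moves --moves '[[-1,[0.43,0.1,0],[0,0,0]],[-1,[0.44,0.05,0],[0,0,0]],[-1,[0.44,-0.01,0],[0,0,0]],[-1,[0.44,-0.07,0],[0,0,0]],[-1,[0.43,-0.13,0],[0,0,0]],[-1,[0.41,-0.18,0],[0,0,0]],[-1,[0.38,-0.23,0],[0,0,0]],[-1,[0.34,-0.28,0],[0,0,0]],[-1,[0.31,-0.32,0],[0,0,0]],[-1,[0.26,-0.36,0],[0,0,0]],[-1,[0.21,-0.39,0],[0,0,0]],[-1,[0.16,-0.42,0],[0,0,0]]]'

```text
t: 16.1
eef_pos: [0.6136, -0.0054, 0.0927]
ee_rot: [-0.001, 0.157, 0.988, 0.0]
contact_force: [-2.9, 1.6, 10.0]
gripper_width: 0.0261
grasp_force: 60.1
```

Request:
apply_moves --moves '[[-1,[0,0,0],[0,0,0]],[-1,[0,0,0],[0,0,0]],[-1,[0,0,0],[0,0,0]]]'

```text
t: 16.35
eef_pos: [0.614, -0.0071, 0.0928]
ee_rot: [-0.0, 0.157, 0.988, -0.001]
contact_force: [1.2, -1.9, 7.9]
gripper_width: 0.0264
grasp_force: 59.9
```

Request:
apply_moves --moves '[[1,[0,0,0],[0,0,0]],[1,[0,0,0],[0,0,0]],[1,[0,0,0],[0,0,0]],[1,[0,0,0],[0,0,0]],[1,[0,0,0],[0,0,0]],[1,[0,0,0],[0,0,0]],[1,[0,0,0],[0,0,0]],[1,[0,0,0.5],[0,0,0]],[1,[0,0,1],[0,0,0]],[1,[0,0,1],[0,0,0]],[1,[0,0,1],[0,0,0]],[1,[0,0,1],[0,0,0]]]'

```text
t: 17.35
eef_pos: [0.6147, -0.0058, 0.184]
ee_rot: [0.0, 0.157, 0.988, 0.0]
contact_force: [1.0, 0.6, -0.6]
gripper_width: 0.0854
grasp_force: 0.0
```

Request:
apply_moves --moves '[[1,[0,0,1],[0,0,0]],[1,[0,0,1],[0,0,0]],[1,[-0.5,1,0.5],[0,0,0]],[1,[-0.5,1,0],[0,0,0]],[1,[-0.5,1,0],[0,0,0]],[1,[-0.5,1,0],[0,0,0]],[1,[-0.5,1,0],[0,0,0]],[1,[-0.5,1,0],[0,0,0]],[1,[-0.5,1,0],[0,0,0]],[1,[-0.5,1,0],[0,0,0]],[1,[-0.5,1,0],[0,0,0]],[1,[-0.5,1,0],[0,0,0]]]'

```text
t: 18.35
eef_pos: [0.5141, 0.195, 0.2331]
ee_rot: [0.0, 0.157, 0.988, 0.0]
contact_force: [0.3, 0.5, 0.6]
gripper_width: 0.0855
grasp_force: 0.0
```

Request:
apply_moves --moves '[[1,[-1,0.8,0],[0,0,0]],[1,[-1,0.8,0],[0,0,0]],[1,[-1,0.8,0],[0,0,0]],[1,[-1,0.8,0],[0,0,0]],[1,[-1,0.8,0],[0,0,0]],[1,[-1,0.8,0],[0,0,0]],[1,[-1,0.8,0],[0,0,0]],[1,[-1,0.8,0],[0,0,0]],[1,[0,0,0],[0,0,0]],[1,[0,0,0],[0,0,0]]]'

```text
t: 19.18
eef_pos: [0.3541, 0.3227, 0.233]
ee_rot: [0.001, 0.156, 0.988, 0.0]
contact_force: [0.0, -0.2, 0.8]
gripper_width: 0.0851
grasp_force: 0.0
```

```bash
python3 - <<'E'
from h import *
im=ctrl.snapshot("top");s=ctrl.observe();print(s["t"],s["eef_pos"],s["contact_force"],s["joint_velocities"].round(3) if hasattr(s["joint_velocities"],"round") else s["joint_velocities"])
for t in("crank_axis","timing_mark","knob_middle"):
    print(t,[np.round(d["centre"],4) for d in ctrl.spot_point("top",t)[:1]])
k=blob(im,(295,165,345,215),(22,150,100),(35,255,255));p=ray("top",k,.1675)[:2]-[.5495,-.026]
print(k,p,"r",np.hypot(*p),"crank",.2985-np.arctan2(p[1],p[0]))
cv2.imwrite("pics/end.png",cv2.resize(im[160:260,240:400],(800,500),interpolation=cv2.INTER_CUBIC)[...,::-1])
E
```

```text
19.2333 [0.35475221 0.32224084 0.23283227] [-0.09862458  0.71108399  0.21363586] [-0.025  0.009 -0.001  0.    -0.002  0.   ]
crank_axis [array([ 0.5502, -0.0224,  0.0877])]
timing_mark [array([0.642 , 0.0027, 0.0962])]
knob_middle [array([ 0.6156, -0.0091,  0.1425])]
(np.float64(320.0), np.float64(179.48888888888888), 45) [0.06400602 0.01819377] r 0.06654159597155287 crank 0.021553774186388763
```

View pics/end.png

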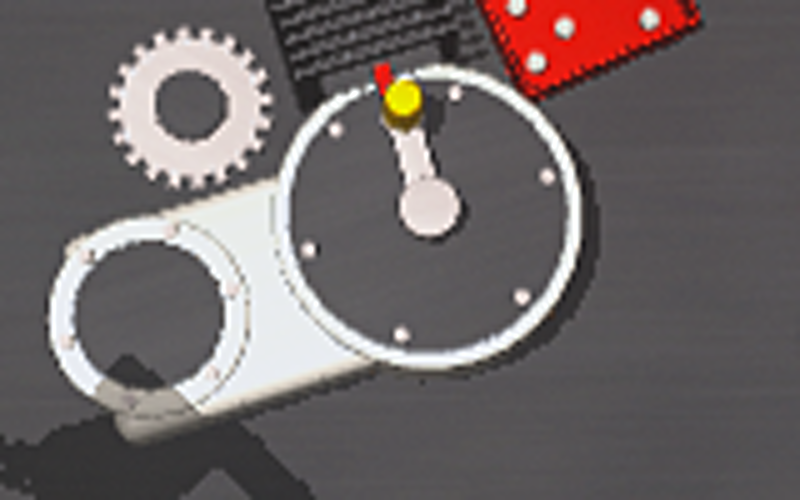

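The arm at (404,102) points at the red mark at (384,79). The crank error is about 0.02 rad and the gripper is clear, so I hand in.

```bash
python3 -c "
from bench import ctrl
print(ctrl.job_done())"
```

```text
the job is handed in; nothing more can be done
None
```

I wound the crank clockwise to the red mark and on by two full turns, let go with the arm about 0.02 rad off the mark in the last top picture, and handed the job in at about 19 s; no verdict came back.

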